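# Start a balked wing knob cleanly on a slicer hub and clamp the cover

## Robot

A 6-joint arm with a two-finger parallel gripper is mounted at the origin on the work surface. World frame = base frame: x ahead of the robot, y to its left, z up, the work surface at z = 0. Lengths are in m, angles in rad, forces in N, time in s.
With the tool pointing down it reaches from about 0.3 to 0.825 m from the base axis. Payload 5.4 kg.
Tool frame: the origin (TCP) lies on the mounting face of the last link; the fingertips stand 190 mm ahead of it and the grasp point (between the pads) lies 171 mm ahead of it; z points along the fingers, x is the direction in which the jaws open and shut, and the axes are right-handed (so a half turn about z gives the same grasp; the last joint's range is limited). The gripper opens to 92 mm and grips with 3 to 60 N. Pads are 20 mm wide; open, the fingers measure 128 mm over their backs; the gripper's body (75 mm by 189 mm) begins 69 mm behind the grasp point.
Start: joints at [-1.45, 0.158, 1.597, -0, 1.386, -0.21], TCP at [0.187, -0.544, 0.405] pointing down, gripper open.
Joint ranges: [-2.91, 2.91], [-0.94, 2.29], [0.18, 2.7], [-1.29, 4.43], [0.17, 2.64], [-3, 3]. Speed limits (rad/s): [2.57, 2.57, 3.14, 3.14, 3.14, 3.14].

## Interface

Orientations are given as [roll, pitch, yaw] about the fixed x, y, z axes, in that order (R = Rz(yaw) Ry(pitch) Rx(roll)).
In Python, from cell import monitor, optics, order gives the robot as it stands.
- The arm moves only by the tool servo_tool, never from a script. Its arguments are lists of equal length, an entry for each row: "linear": the shift along the tool's x, y, z in cm, a list of three; "angular": the turn, a rotation vector about the tool's x, y, z in rad, a list of three. In form: {"linear": [[x, y, z], ...], "angular": [[ax, ay, az], ...]}. A call has 1 to 10 rows; each row is the pose to reach, as a shift and turn from the pose commanded when the call began, along the tool's axes at that moment; what a row does not reach only later rows make up. A row lasts 1/10 s, in which the tool goes at most 50 mm and 8.59 degrees, less where a joint would pass 70% of its speed; a pose out of reach is approached as far as the arm can. A call with a gripper value outside its range is refused whole. "hand" is the finger opening in cm, from 0 to 9.19, set as the call begins (left out, the last holds). The fingers move at their own pace and stop on an object; the grip force is fixed at half the most. Time passes only in rows, so rows that repeat a pose let the fingers close. It gives the time, the measured TCP pose, the force and the opening at its end, in the units of the state.
- monitor.get_state(): the state, without advancing time (a new reading comes with each control period).
- optics.read_camera(name): name is "scene" or "top" or "wrist"; returns the picture (420x560x3 uint8, red, green, blue); there is no depth.
- optics.camera_params(name): a dict with "intrinsics" (3x3 intrinsics, pixels), "distortion" ([k1, k2, p1, p2, k3] as OpenCV has them; the pictures are not rectified), "R" (3x3) and "t" (3): a world point X has camera coordinates R X + t. Camera axes: x right, y down, z forward; pixel columns grow to the right and rows downward; lengths in m; the calibration is good to about 2 mm. A picture is of the moment at which its call begins: read the wrist's pose just before it. camera_params takes no time and is no camera call; for the wrist camera it gives the pose at the moment of the call.
- order.sign_off(): hands the job in, once; it reports no verdict.
The state is a dict: "time": time; "joints": joint angles; "dq": joint speeds; "tau": joint torques, N m; "eef_pos": TCP position; "orientation": TCP orientation; "wrist_force": force on the tool from outside, world axes, zero at the start; "torque": the same for the moment, N m; "width": finger opening in m.
Only numpy, scipy, OpenCV 4.12 (cv2) and the standard library are available. Lean on these libraries where they do the work, as an engineer would, in place of code of your own. Each camera call takes 0.05 s, during which the arm holds its last target.

## Task

Someone left the slicer's black wing knob sitting loose and high on its hub, with its thread not started: as it sits it cannot be screwed forwards. Without lifting it off, turn it backwards (counter-clockwise seen from above) until you feel it click down into the thread, then screw it forwards (clockwise) until it is fully home and firmly hand-tight on the cover disc, and let go. Do not force it against a stop or overtighten it, which would strain the springy drive shaft below the hub, and leave the other things on the table and on the slicer where they are.

Things in the scene. Friction and masses are not known exactly. Their poses are not given: they have to be found in the camera images.
- knob: Black plastic wing knob, loose, 160 g, upright on the hub in the middle of the cover. Round skirt 55 mm across, 31 mm high; on top a bar grip 64 mm long (knob's x axis), 16 mm thick (y), 26 mm high; 57 mm in all. Origin: on the axis at the skirt's underside; z up. It has about 1.3 mm of play on the hub. Only its weight pushes it down: gripped hard it hangs in the fingers; with fingers loosely beside the bar it can drop.
- knob_grip (a point): Centre of the knob's bar grip, on the axis, 44 mm above the skirt's underside. Axes as the knob's. Backwards is counter-clockwise from above (yaw grows), forwards is clockwise.
- knob_pins (a point): On the knob's axis, 8 mm above its underside, level with three 4 mm pins inside the skirt. At the start they rest on flat blunt thread ends (underside 14 mm above the cover); forwards there soon meets a hard stop. After an unknown 15 to 80 degrees backwards they drop about 8 mm (underside 4 to 7 mm above the cover); about 10 degrees farther back is a hard stop.
- knob_foot (a point): Centre of the skirt's underside. Once clicked in, 100 to 125 degrees forwards, sinking 4.3 mm per radian with 2 mm of up-and-down play, bring it onto the cover and clamp it; friction keeps it clamped. 0.5 N m is firmly hand-tight.
- hub_shaft (a joint): Wind-up of the springy shaft that carries the hub, in rad: 0 at rest, positive clockwise from above, negative counter-clockwise; it springs back at 10 N m per rad. It shows the twist put into the hub, not the thread's phase. More than 0.09 rad (0.9 N m) either way is forcing it.
- cover: Round steel cover disc 212 mm across, fixed flat on the slicer, its top 85 mm above the table. Origin: centre of the top face, on the hub's axis; z up. The 40 mm hub is hidden in the knob; its thread's phase is unknown. The slicer is fixed: round housing 244 mm across, a grey motor block 140 by 140 mm, 96 mm high, from 95 to 235 mm along the cover's +x, a low chute at -x.
- bottle: White plastic bottle, 60 mm across, 190 mm tall, loose, standing; origin at centre of its base. To be left alone.
- bowl: Small steel bowl, 140 mm across, 60 mm high, loose; origin at centre of its base. To be left alone.
- spatula: Spatula with black handle, 280 mm long, loose on the table beside the slicer, along its own x; origin mid-length at its underside. To be left alone.
- clamshell: Clear plastic food box, closed, 118 by 118 by 61 mm, loose; origin at centre of its base. To be left alone.
- brush: Brush with wooden handle, 150 mm long, lying loose across the slicer's motor block; origin mid-length at its underside. To be left alone.
- cup: Steel cup, 80 mm across, 100 mm tall, loose; origin at centre of its base. To be left alone.
Mind the look-alikes: they are no part of the job. Of the things that look like the knob, the middle-sized one is meant.

How it is judged:
By the outcome, as a careful person would: the job done as asked, in the order asked, and still so for the second after the job is handed in, with the robot touching nothing.
It also fails if it takes over 72 s, if anything falls off the work surface, if the arm or the gripper's body presses on something with over 40 N, if the wrist force passes 120 N, or if a joint passes its speed limit or range.

## Working session

There is one attempt and no reset: what is moved stays moved. The work goes in short steps, Python scripts to look and compute and a tool call to move; the robot and the scene stay as the last step left them, time stands still between calls to the robot, and variables do not carry over. Pictures are saved under pics/ and viewed, and the job is handed in when it is done.

Besides the shell and the picture viewer there is one more tool, called after "Request:" as a command line: name --argument value ..., lists and objects as JSON in quotes. servo_tool: Moves the arm, as the interface text tells. Its arguments: {"type":"object","properties":{"linear":{"type":"array"},"angular":{"type":"array"},"hand":{"type":"number"}},"required":["linear","angular"]}

```bash
mkdir -p pics
python3 - <<'E'
from cell import monitor, optics
import cv2
s=monitor.get_state(); print(s)
for n in ["scene","top"]:
    p=optics.camera_params(n); print(n,p)
    cv2.imwrite(f"pics/{n}0.png",optics.read_camera(n)[:,:,::-1])
E
```

```text
{'time': 0.0, 'joints': array([-1.45011189e+00,  1.59054435e-01,  1.59823178e+00,  3.80875905e-05,
        1.38619538e+00, -2.10068526e-01]), 'dq': array([-0.00087927,  0.00159433, -0.00020654, -0.00156099,  0.00073529,
        0.00071233]), 'tau': array([-6.06312879e-04, -3.85576665e+01, -3.22110450e+01,  7.00749387e-02,
        3.78388760e-02, -1.22885522e-04]), 'eef_pos': array([ 0.18670214, -0.54355253,  0.40371579]), 'orientation': array([-3.14116215e+00,  1.83960495e-03, -1.24004999e+00]), 'wrist_force': array([-0.32999876, -0.13000603,  0.04670183]), 'torque': array([ 0.0255821 , -0.04061565, -0.01504744]), 'width': 0.09188921534189902}
scene {'intrinsics': array([[481.10331099,   0.        , 274.19712116],
       [  0.        , 481.10331099, 207.57757162],
       [  0.        ,   0.        ,   1.        ]]), 'distortion': array([-0.14566396,  0.        ,  0.        ,  0.        ,  0.        ]), 'R': array([[ 0.32958243,  0.9441002 ,  0.0070872 ],
       [ 0.80341812, -0.2765123 , -0.5273142 ],
       [-0.49587775,  0.17948748, -0.84964081]]), 't': array([-0.15966701, -0.40077114,  1.58140552])}
top {'intrinsics': array([[387.25092582,   0.        , 279.35013769],
       [  0.        , 387.25092582, 210.45256095],
       [  0.        ,   0.        ,   1.        ]]), 'distortion': array([-0.00915923,  0.        ,  0.        ,  0.        ,  0.        ]), 'R': array([[ 4.34486727e-02, -9.99055623e-01,  2.73727998e-04],
       [-9.74246938e-01, -4.24304253e-02, -2.21455553e-01],
       [ 2.21258030e-01,  9.35527120e-03, -9.75170428e-01]]), 't': array([-0.04418201,  0.58678619,  0.88915397])}
```

View pics/scene0.png

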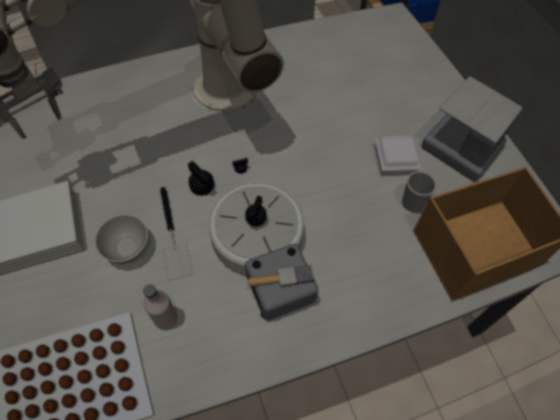

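View pics/top0.png

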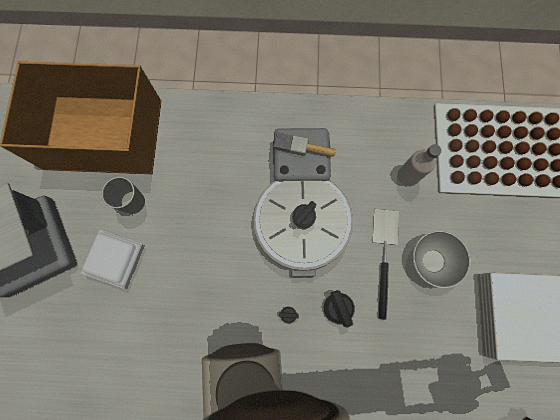

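Knob look-alikes in the top view are the one on the cover at (304,216), a small one on the table at (289,315) and a large one on the table at (340,308). The task's knob is the middle-sized one on the cover. I'll check that in a crop and measure it.

```bash
cat > h.py <<'E'
import numpy as np, cv2
from cell import optics, monitor
def ray(p,uv):
    q=cv2.undistortPoints(np.array([[uv]],float),p["intrinsics"],p["distortion"])[0,0]
    R=np.array(p["R"]);t=np.array(p["t"]); return -R.T@t, R.T@np.array([q[0],q[1],1])
def onz(p,uv,z):
    c,d=ray(p,uv); return c+d*(z-c[2])/d[2]
def proj(p,X):
    return cv2.projectPoints(np.array(X,float).reshape(-1,1,3),cv2.Rodrigues(np.array(p["R"]))[0],np.array(p["t"]),p["intrinsics"],p["distortion"])[0][:,0]
E
python3 - <<'E'
from h import *
a=cv2.imread("pics/top0.png");b=cv2.imread("pics/scene0.png")
A=cv2.resize(a[165:285,250:360],None,fx=4,fy=4,interpolation=cv2.INTER_CUBIC)
B=cv2.resize(b[150:270,205:310],None,fx=3,fy=3,interpolation=cv2.INTER_CUBIC)
B=cv2.copyMakeBorder(B,0,A.shape[0]-B.shape[0],0,0,cv2.BORDER_CONSTANT)
cv2.imwrite("pics/crop0.png",np.hstack([A,B]))
for n,im,win in (("top",a,(175,275,250,360)),("scene",b,(180,270,205,310))):
    p=optics.camera_params(n)
    g=im.max(2)
    m=(g<70).astype(np.uint8); k=m[win[0]:win[1],win[2]:win[3]]
    nn,l,st,c=cv2.connectedComponentsWithStats(k)
    for i in range(1,nn):
        if st[i,4]>40:
            uv=c[i]+[win[2],win[0]]; print(n,st[i],uv,onz(p,uv,.125))
E
```

```text
top [ 42  26  24  28 468] [304.05555556 215.23717949] [ 0.56590674 -0.07652548  0.125     ]
scene [  0   0  10  15 134] [209.10447761 186.50746269] [ 0.45693602 -0.16650736  0.125     ]
scene [ 40  16  23  32 493] [256.03042596 213.74239351] [ 0.57253959 -0.07878184  0.125     ]
scene [81 67 11 10 79] [291.06329114 251.25316456] [ 0.69660487 -0.03321192  0.125     ]
scene [ 10  69  34  21 153] [231.17647059 263.41830065] [ 0.68106205 -0.17467198  0.125     ]
scene [46 80 11  9 81] [256.22222222 263.97530864] [ 0.70114028 -0.12044552  0.125     ]
```

View pics/crop0.png

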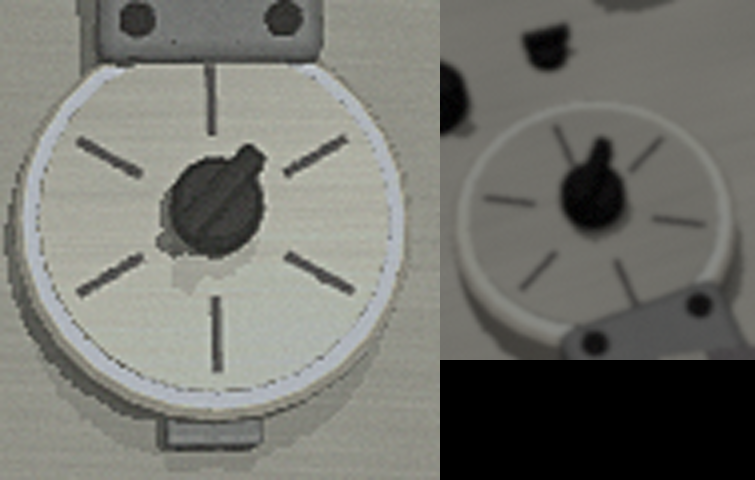

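The crop confirms it: the middle-sized knob sits on the hub, with its bar running roughly up-right in the top view. I'll move above it for a wrist view.

Request:
servo_tool --linear '[[-3,-4.8,0],[-6,-9.6,0],[-9,-14.4,0],[-12,-19.2,0],[-15,-24,0],[-18,-28.8,0],[-21,-33.6,0],[-24,-38.4,0],[-27,-43.2,0],[-30,-48,0]]' --angular '[[0,0,0],[0,0,0],[0,0,0],[0,0,0],[0,0,0],[0,0,0],[0,0,0],[0,0,0],[0,0,0],[0,0,0]]'

```text
time: 1.1
eef_pos: [0.5025, -0.1535, 0.4044]
orientation: [3.141, 0.0, -1.24]
wrist_force: [0.9, -1.9, -0.5]
width: 0.0922
```

Run:
```python
from h import *
s=monitor.get_state();p=optics.camera_params("wrist");im=optics.read_camera("wrist")[:,:,::-1]
print(s["time"],s["eef_pos"],s["orientation"],s["joints"])
print(p, -p["R"].T@p["t"], proj(p,[[.569,-.077,.14]]))
cv2.imwrite("pics/w1.png",im)
```

```text
1.1 [ 0.50249162 -0.15347689  0.4044291 ] [ 3.14132272e+00  1.77407753e-04 -1.23995537e+00] [-5.26642292e-01  2.98359580e-02  1.73540634e+00 -8.97260273e-05
  1.37666114e+00  7.13330377e-01]
{'intrinsics': array([[359.137473  ,   0.        , 276.99049982],
       [  0.        , 359.137473  , 209.52080492],
       [  0.        ,   0.        ,   1.        ]]), 'distortion': array([-0.08396117,  0.        ,  0.        ,  0.        ,  0.        ]), 'R': array([[ 3.23614924e-01, -9.46188869e-01,  7.25576677e-05],
       [-9.07588407e-01, -3.10391137e-01,  2.82737732e-01],
       [-2.67500773e-01, -9.15640021e-02, -9.59197253e-01]]), 't': array([-0.30868085,  0.37709348,  0.51184491])} [ 0.57905831 -0.12815735  0.38436407] [[198.17698499  93.85504796]]
```

View pics/w1.png

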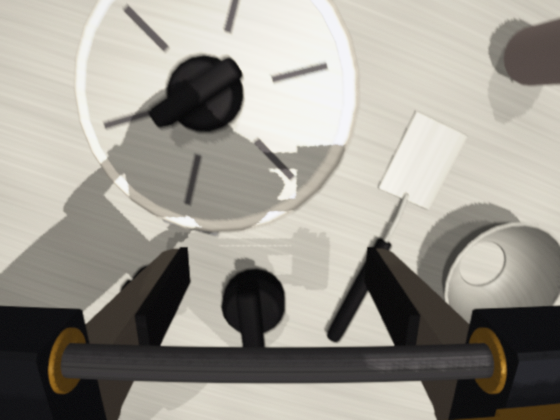

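The wrist picture shows the knob at about (205,93) on the cover. Its bar runs from about (157,116) to (238,68). The big look-alike is on the table at (253,303). I'll refine the axis and bar angle next.

Run:
```python
from h import *
im=cv2.imread("pics/w1.png"); p=optics.camera_params("wrist")
c=cv2.resize(im[45:140,140:260],None,fx=6,fy=6,interpolation=cv2.INTER_CUBIC)
c=cv2.convertScaleAbs(c,alpha=2.5,beta=0); cv2.imwrite("pics/w1c.png",c)
P=[[154,112],[239,67]]
A=[onz(p,q,.156) for q in ((157,116),(237,69))]; d=A[1]-A[0]
print(A,np.mean(A,0),np.linalg.norm(d),np.degrees(np.arctan2(d[1],d[0])))
# cover center from white rim: outer disc edge contour
g=im.max(2); m=((g<60)).astype(np.uint8)[40:140,140:260]
n,l,st,ce=cv2.connectedComponentsWithStats(m); print(st[1:],ce[1:]+[140,40])
pt=optics.camera_params("top")
# cover radial marks in the top view: opposite mark ends, crop px/4+offset
C=[[(77,140),(353,292)],[(347,138),(79,294)],[(210,65),(217,372)]]
for a,b in C:
    q=[onz(pt,(np.array(u)/4+[250,165]),.085) for u in (a,b)]; print(np.mean(q,0),np.linalg.norm(q[0]-q[1]))
```

```text
[array([ 0.55174395, -0.05260366,  0.156     ]), array([ 0.59434197, -0.09177428,  0.156     ])] [ 0.57304296 -0.07218897  0.156     ] 0.05786992786548839 -42.599796016866996
[[   7   16   95   76 5085]] [[200.77738446  95.1207473 ]]
[ 0.56577057 -0.0773932   0.085     ] 0.18912991083753042
[ 0.56583726 -0.07802132  0.085     ] 0.18845378238993193
[ 0.56582884 -0.07735012  0.085     ] 0.18818208870984723
```

View pics/w1c.png

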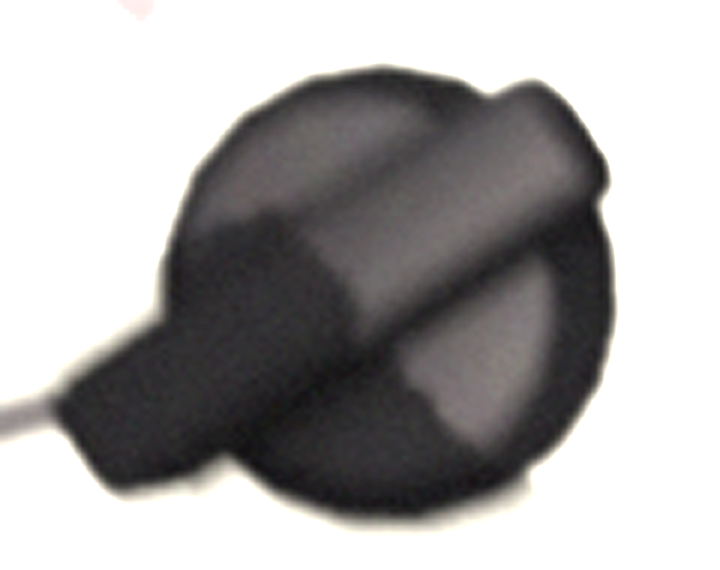

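Request:
servo_tool --linear '[[-2.6,-4.3,0],[-5.2,-8.7,0],[-5.2,-8.7,0],[-5.2,-8.7,0],[-5.2,-8.7,0],[-5.2,-8.7,0],[-5.2,-8.7,0],[-5.2,-8.7,0],[-5.2,-8.7,0],[-5.2,-8.7,0]]' --angular '[[0,0,-0.14],[0,0,-0.28],[0,0,-0.42],[0,0,-0.56],[0,0,-0.7],[0,0,-0.84],[0,0,-0.98],[0,0,-1.12],[0,0,-1.26],[0,0,-1.4]]'

```text
time: 2.15
eef_pos: [0.5669, -0.078, 0.4041]
orientation: [-3.141, 0.001, 0.166]
wrist_force: [-0.3, -0.0, 0.2]
width: 0.0918
```

Request:
servo_tool --linear '[[0,0,0],[0,0,0],[0,0,0],[0,0,0],[0,0,0],[0,0,0]]' --angular '[[0,0,-0.14],[0,0,-0.28],[0,0,-0.42],[0,0,-0.56],[0,0,-0.66],[0,0,-0.66]]'

```text
time: 2.75
eef_pos: [0.5669, -0.0781, 0.4042]
orientation: [-3.141, 0.0, 0.82]
wrist_force: [-0.0, 0.1, 0.3]
width: 0.0918
```

Run:
```python
from h import *
s=monitor.get_state();p=optics.camera_params("wrist");im=optics.read_camera("wrist")[:,:,::-1]
print(s["time"],s["eef_pos"],s["orientation"],s["joints"],s["torque"],s["wrist_force"])
print(proj(p,[[.569,-.077,.14]]))
cv2.imwrite("pics/w2.png",im)
import pickle; pickle.dump(p,open("w2.pkl","wb"))
```

```text
2.75 [ 0.56691844 -0.0780504   0.40418408] [-3.14065630e+00  3.75804731e-04  8.20165201e-01] [-3.47901697e-01  1.52115400e-01  1.60506363e+00  2.16167282e-05
  1.38542235e+00 -1.16807072e+00] [ 0.03868723 -0.17777766  0.01632391] [-0.03036892  0.08404207  0.27738992]
[[280.14040448 220.10258788]]
```

View pics/w2.png

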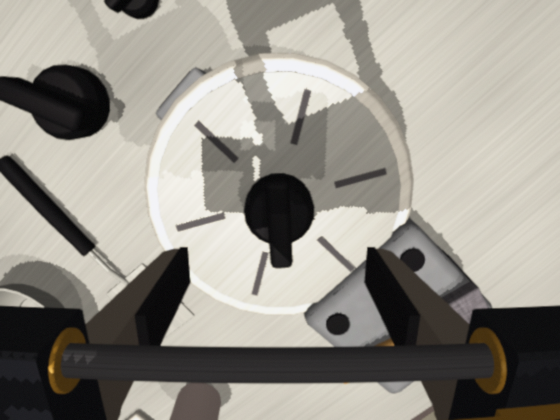

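Run:
```python
from h import *
import pickle
im=cv2.imread("pics/w2.png"); p=pickle.load(open("w2.pkl","rb"))
# marks outer ends
for a,b in (((307,90),(255,294)),((386,172),(177,228)),((196,122),(356,267))):
    q=[onz(p,u,.085) for u in (a,b)]; print("marks",np.mean(q,0),np.linalg.norm(q[0]-q[1]))
x0,y0=225,160
c=cv2.resize(im[160:285,225:345],None,fx=5,fy=5,interpolation=cv2.INTER_CUBIC)
c=cv2.convertScaleAbs(c,alpha=2.5); 
cv2.imwrite("pics/w2c.png",c)
```

```text
marks [ 0.56850448 -0.07735279  0.085     ] 0.18745906709054364
marks [ 0.56894166 -0.07740899  0.085     ] 0.1882841154752475
marks [ 0.56849836 -0.07533068  0.085     ] 0.1897953651566201
```

View pics/w2c.png

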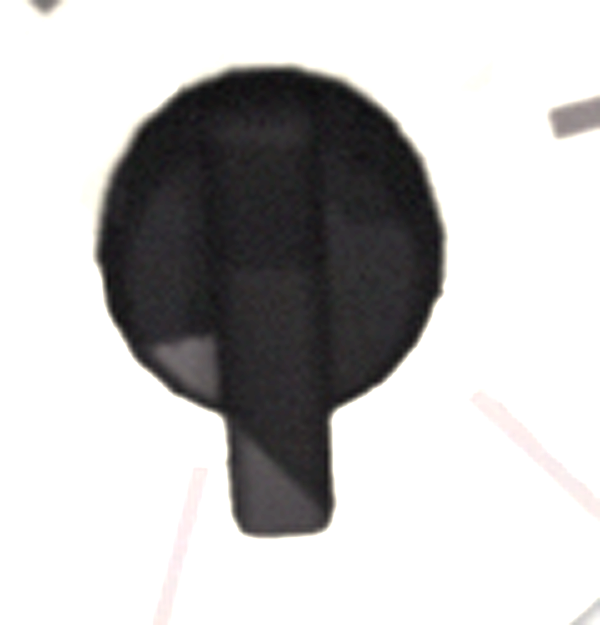

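Run:
```python
from h import *
import pickle
p=pickle.load(open("w2.pkl","rb"))
f=lambda u,v,z:onz(p,(225+u/5-.4,160+v/5-.4),z)
a=f(259,130,.156);b=f(285,505,.156);d=b-a
print(a,b,(a+b)/2,np.linalg.norm(d),np.degrees(np.arctan2(d[1],d[0])))
# skirt top rim circle silhouette centre approx
print(f(270,240,.123))
```

```text
[ 0.54616372 -0.05925011  0.156     ] [ 0.58737615 -0.09289563  0.156     ] [ 0.56676993 -0.07607287  0.156     ] 0.05320230589005348 -39.227944519524414
[ 0.56507906 -0.07475194  0.123     ]
```

Request:
servo_tool --linear '[[0.15,-0.06,2.5],[0.15,-0.06,5],[0.15,-0.06,7],[0.15,-0.06,8],[0.15,-0.06,8]]' --angular '[[0,0,-0.04],[0,0,-0.04],[0,0,-0.04],[0,0,-0.04],[0,0,-0.04]]'

```text
time: 3.3
eef_pos: [0.5671, -0.0764, 0.3231]
orientation: [-3.138, 0.001, 0.859]
wrist_force: [0.0, 0.4, 0.2]
width: 0.092
```

Request:
servo_tool --linear '[[0,0,0],[0,0,0],[0,0,0],[0,0,0],[0,0,0],[0,0,0],[0,0,0],[0,0,0]]' --angular '[[0,0,0],[0,0,0],[0,0,0],[0,0,0],[0,0,0],[0,0,0],[0,0,0],[0,0,0]]' --hand 2.2

```text
time: 4.1
eef_pos: [0.5676, -0.0765, 0.3247]
orientation: [-3.142, 0.0, 0.86]
wrist_force: [-0.2, 1.0, 0.3]
width: 0.0299
```

```bash
cat > look.py <<'E'
import sys,pickle
from h import *
n=sys.argv[1]
s=monitor.get_state();p=optics.camera_params("wrist");im=optics.read_camera("wrist")[:,:,::-1]
np.set_printoptions(precision=4,suppress=True)
print(s["time"],s["eef_pos"],s["orientation"],"F",s["wrist_force"],"T",s["torque"],"w",s["width"],"tau6",s["tau"][5])
cv2.imwrite(f"pics/{n}.png",im); pickle.dump((p,s),open(n+".pkl","wb"))
im2=optics.read_camera("scene")[:,:,::-1]; cv2.imwrite(f"pics/{n}s.png",im2)
E
python3 look.py w3
```

```text
4.1 [ 0.5676 -0.0765  0.3247] [-3.1416  0.      0.86  ] F [-0.1757  1.0163  0.3326] T [-0.0016 -0.1361 -0.0197] w 0.029932172485469144 tau6 0.0003820732581516495
```

View pics/w3.png

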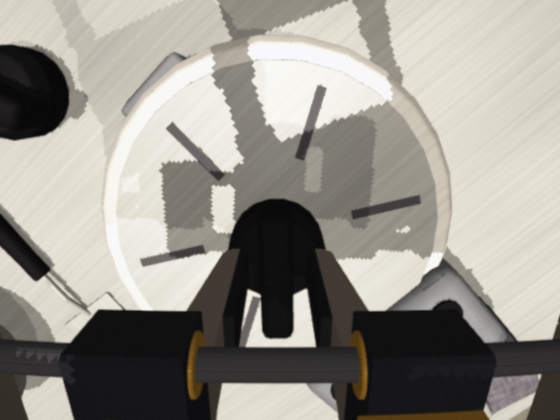

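The fingers straddle the bar, centred at about (278,300), and are still closing. I'll close to loose contact.

Request:
servo_tool --linear '[[0,0,0],[0,0,0],[0,0,0],[0,0,0]]' --angular '[[0,0,0],[0,0,0],[0,0,0],[0,0,0]]' --hand 1.85

```text
time: 4.6
eef_pos: [0.5677, -0.0765, 0.3247]
orientation: [3.142, -0.0, 0.86]
wrist_force: [0.8, 0.3, 0.0]
width: 0.0183
```

Request:
servo_tool --linear '[[0,0,0],[0,0,0],[0,0,0],[0,0,0]]' --angular '[[0,0,-0.05],[0,0,-0.1],[0,0,-0.15],[0,0,-0.2]]'

```text
time: 5.0
eef_pos: [0.5676, -0.0766, 0.3247]
orientation: [-3.142, 0.0, 1.062]
wrist_force: [-0.4, -1.0, 0.2]
width: 0.0183
```

```bash
python3 look.py w4
```

```text
5.0 [ 0.5676 -0.0766  0.3247] [-3.1416  0.0001  1.062 ] F [-0.4073 -0.9881  0.2128] T [ 0.0086 -0.1106 -0.007 ] w 0.01831545571511377 tau6 0.5033871531486511
```

View pics/w4.png

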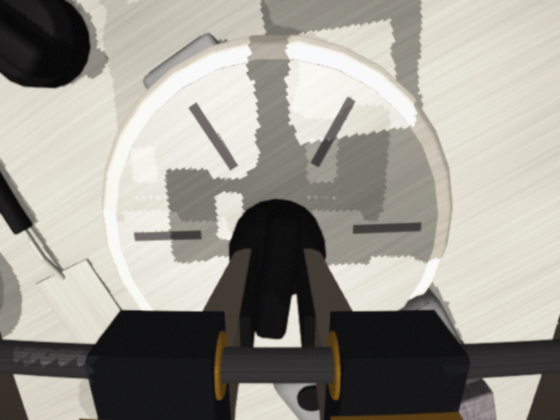

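The bar now follows the fingers with a small lag: its tip is at (272,335) and the skirt's top edge is at row 200. I'll step backwards and track the knob's image size to catch the drop.

```bash
cat >> look.py <<'E'
g=im.max(2); m=(g<45).astype(np.uint8)
sub=m[170:262,200:360]; nn,l,st,c=cv2.connectedComponentsWithStats(sub)
i=l[75,78]; b=(l==i)&(i>0)
ys,xs=np.where(b); print("skirt top row",ys.min()+170,"widths",[(int(b[r-170].sum())) for r in (210,215,220,225,230,235,240)])
col=m[262:360,230:330]; 
tip=[int(np.where(m[280:360,cx]==0)[0][0]+280) if (m[280:360,cx]==0).any() else 0 for cx in range(260,298,4)]
print("tip rows",tip)
E
python3 - <<'E'
import cv2,numpy as np
im=cv2.imread("pics/w4.png");im3=cv2.imread("pics/w3.png")
for im in (im3,im):
    m=im.max(2)<45; ys=np.where(m[170:250,278])[0]; print(ys.min()+170,[int(m[r,220:340].sum()) for r in (205,210,215,220,225,230,235,240)])
E
```

```text
199 [47, 60, 70, 77, 82, 86, 91, 92]
200 [45, 60, 69, 77, 81, 85, 89, 93]
```

Request:
servo_tool --linear '[[0,0,0],[0,0,0],[0,0,0]]' --angular '[[0,0,-0.05],[0,0,-0.1],[0,0,-0.1]]'

```text
time: 5.4
eef_pos: [0.5676, -0.0765, 0.3247]
orientation: [-3.142, -0.0, 1.159]
wrist_force: [-0.6, 0.8, 0.1]
width: 0.0186
```

```bash
python3 look.py w5
```

```text
5.4 [ 0.5676 -0.0765  0.3247] [-3.1415 -0.      1.1591] F [-0.6461  0.7916  0.1198] T [-0.0497 -0.1731  0.0255] w 0.01859167338689893 tau6 -0.34874478355050087
skirt top row 199 widths [60, 68, 77, 81, 85, 89, 92]
tip rows [336, 337, 337, 338, 338, 338, 333, 311, 294, 293]
```

Request:
servo_tool --linear '[[0,0,0],[0,0,0],[0,0,0]]' --angular '[[0,0,-0.06],[0,0,-0.12],[0,0,-0.12]]'

```text
time: 5.8
eef_pos: [0.5677, -0.0765, 0.3247]
orientation: [3.142, -0.0, 1.279]
wrist_force: [0.6, 0.0, -0.3]
width: 0.0186
```

```bash
python3 look.py w6
```

```text
5.8 [ 0.5677 -0.0765  0.3247] [ 3.1416 -0.      1.2789] F [ 0.6344  0.0161 -0.2608] T [ 0.0667 -0.1796 -0.0087] w 0.018572387488685272 tau6 -0.41620890609920025
skirt top row 199 widths [60, 68, 77, 81, 85, 89, 92]
tip rows [336, 337, 337, 338, 338, 338, 333, 311, 294, 294]
```

Request:
servo_tool --linear '[[0,0,0],[0,0,0],[0,0,0]]' --angular '[[0,0,-0.06],[0,0,-0.12],[0,0,-0.12]]'

```text
time: 6.2
eef_pos: [0.5677, -0.0765, 0.3247]
orientation: [-3.142, -0.0, 1.399]
wrist_force: [1.1, 0.5, -0.3]
width: 0.0186
```

```bash
python3 look.py w7
```

```text
6.2 [ 0.5677 -0.0765  0.3247] [-3.1416 -0.      1.3987] F [ 1.0876  0.5216 -0.2936] T [ 0.0397 -0.1293 -0.0431] w 0.018609596393440456 tau6 -0.41576444171369076
skirt top row 199 widths [60, 69, 77, 81, 85, 89, 92]
tip rows [336, 337, 337, 338, 338, 338, 333, 311, 294, 294]
```

Request:
servo_tool --linear '[[0,0,0],[0,0,0],[0,0,0]]' --angular '[[0,0,-0.06],[0,0,-0.12],[0,0,-0.12]]'

```text
time: 6.6
eef_pos: [0.5676, -0.0765, 0.3247]
orientation: [-3.142, -0.0, 1.519]
wrist_force: [-0.7, -0.0, 0.3]
width: 0.0182
```

```bash
python3 look.py w8
```

```text
6.6 [ 0.5676 -0.0765  0.3247] [-3.1415 -0.      1.5186] F [-0.7025 -0.0087  0.3488] T [ 0.1099 -0.1391  0.0394] w 0.018213619143871956 tau6 -0.41516589000821114
skirt top row 199 widths [60, 68, 77, 81, 85, 89, 92]
tip rows [336, 337, 337, 338, 338, 338, 335, 317, 294, 294]
```

Request:
servo_tool --linear '[[0,0,0],[0,0,0],[0,0,0]]' --angular '[[0,0,-0.06],[0,0,-0.12],[0,0,-0.12]]'

```text
time: 7.0
eef_pos: [0.5677, -0.0765, 0.3247]
orientation: [-3.142, 0.0, 1.639]
wrist_force: [1.0, -0.5, 0.2]
width: 0.0188
```

```bash
python3 look.py w9
```

```text
7.0 [ 0.5677 -0.0765  0.3247] [-3.1416  0.      1.6386] F [ 0.9846 -0.5432  0.2056] T [ 0.0878 -0.0836  0.005 ] w 0.018795984128646873 tau6 -0.4153005871921778
skirt top row 199 widths [60, 69, 77, 81, 86, 89, 92]
tip rows [336, 337, 337, 338, 339, 338, 333, 311, 294, 294]
```

Request:
servo_tool --linear '[[0,0,0],[0,0,0],[0,0,0]]' --angular '[[0,0,-0.06],[0,0,-0.12],[0,0,-0.12]]'

```text
time: 7.4
eef_pos: [0.5676, -0.0765, 0.3247]
orientation: [-3.142, -0.0, 1.759]
wrist_force: [-0.5, 0.4, -0.1]
width: 0.0185
```

```bash
python3 look.py w10
```

```text
7.4 [ 0.5676 -0.0765  0.3247] [-3.1415 -0.      1.7586] F [-0.4726  0.4294 -0.0961] T [ 0.1095 -0.099   0.006 ] w 0.01850260584958986 tau6 -0.4153732303529978
skirt top row 199 widths [60, 69, 77, 81, 86, 89, 92]
tip rows [337, 338, 337, 338, 338, 338, 333, 311, 294, 293]
```

View pics/w10.png

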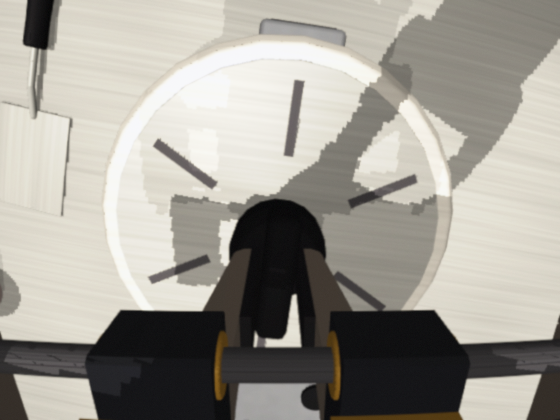

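Request:
servo_tool --linear '[[0,0,0],[0,0,0],[0,0,0]]' --angular '[[0,0,-0.06],[0,0,-0.12],[0,0,-0.12]]'

```text
time: 7.8
eef_pos: [0.5676, -0.0765, 0.3247]
orientation: [-3.142, -0.0, 1.879]
wrist_force: [0.7, 0.6, 0.1]
width: 0.0185
```

```bash
python3 look.py w11
```

```text
7.8 [ 0.5676 -0.0765  0.3247] [-3.1415 -0.0001  1.8786] F [0.6528 0.6457 0.0929] T [ 0.1097 -0.0807 -0.04  ] w 0.018484349019958973 tau6 -0.4151058476418257
skirt top row 199 widths [60, 69, 77, 81, 86, 89, 92]
tip rows [336, 337, 337, 338, 338, 338, 333, 311, 294, 294]
```

Request:
servo_tool --linear '[[0,0,0],[0,0,0],[0,0,0]]' --angular '[[0,0,-0.06],[0,0,-0.12],[0,0,-0.12]]'

```text
time: 8.2
eef_pos: [0.5676, -0.0765, 0.3247]
orientation: [-3.142, -0.0, 1.999]
wrist_force: [-0.6, -0.1, -0.2]
width: 0.0187
```

```bash
python3 look.py w12
```

```text
8.2 [ 0.5676 -0.0765  0.3247] [-3.1415 -0.      1.9986] F [-0.6346 -0.075  -0.1933] T [ 0.047  -0.1252 -0.0082] w 0.01869661289209782 tau6 -0.41609790176153183
skirt top row 199 widths [60, 69, 77, 81, 86, 89, 92]
tip rows [336, 337, 337, 338, 338, 338, 334, 311, 295, 294]
```

Request:
servo_tool --linear '[[0,0,0],[0,0,0],[0,0,0]]' --angular '[[0,0,-0.06],[0,0,-0.12],[0,0,-0.12]]'

```text
time: 8.6
eef_pos: [0.5677, -0.0765, 0.3247]
orientation: [-3.142, -0.0, 2.119]
wrist_force: [0.3, -0.5, -0.2]
width: 0.0183
```

```bash
python3 look.py w13
```

```text
8.6 [ 0.5677 -0.0765  0.3247] [-3.1416 -0.      2.1185] F [ 0.2948 -0.5099 -0.2433] T [ 0.1234 -0.1109  0.0466] w 0.018299157076550863 tau6 -0.4144490696489811
skirt top row 195 widths [68, 73, 80, 84, 88, 90, 91]
tip rows [287, 319, 326, 326, 326, 326, 326, 325, 291, 289]
```

View pics/w13.png

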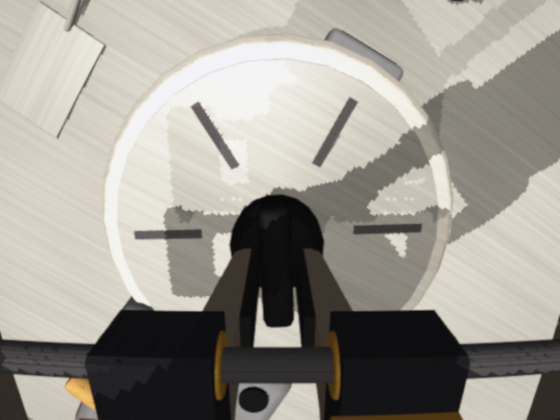

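Run:
```python
from h import *
import pickle
for n,us in (("w12",[(283,338)]),("w13",[(279,326)])):
    p,s=pickle.load(open(n+".pkl","rb"))
    c=np.array([.5676,-.0765])
    for u in us:
        q,d=ray(p,u)
        # z at which the ray is 32 mm from axis
        for z in np.arange(.140,.160,.002):
            P=q+d*(z-q[2])/d[2]; print(n,round(z,3),np.linalg.norm(P[:2]-c).round(4),end="; ")
    print()
```

```text
w12 0.14 0.0417; w12 0.142 0.0402; w12 0.144 0.0387; w12 0.146 0.0373; w12 0.148 0.0358; w12 0.15 0.0343; w12 0.152 0.0329; w12 0.154 0.0314; w12 0.156 0.0299; w12 0.158 0.0284; 
w13 0.14 0.0338; w13 0.142 0.0324; w13 0.144 0.0311; w13 0.146 0.0297; w13 0.148 0.0283; w13 0.15 0.0269; w13 0.152 0.0256; w13 0.154 0.0242; w13 0.156 0.0228; w13 0.158 0.0214;
```

The drop shows clearly: the bar tip jumped from row 338 to 326 and the skirt's top edge from 199 to 195. The pins have clicked in. Next I'll lower the fingers slightly and screw forwards, still loose.

Request:
servo_tool --linear '[[0,0,0.4],[0,0,0.7],[0,0,0.7],[0,0,0.7],[0,0,0.7],[0,0,0.7],[0,0,0.7]]' --angular '[[0,0,0],[0,0,0],[0,0,0.1],[0,0,0.2],[0,0,0.3],[0,0,0.4],[0,0,0.4]]'

```text
time: 9.4
eef_pos: [0.5675, -0.0765, 0.3173]
orientation: [-3.141, -0.0, 1.719]
wrist_force: [0.4, 0.1, -1.3]
width: 0.0185
```

```bash
python3 look.py w14
```

```text
9.4 [ 0.5675 -0.0765  0.3173] [-3.141  -0.0003  1.7192] F [ 0.4182  0.1095 -1.2659] T [ 0.0811 -0.2063  0.0068] w 0.01852625618618914 tau6 0.7038919441401958
skirt top row 197 widths [64, 73, 79, 82, 86, 90, 92]
tip rows [290, 296, 329, 333, 334, 334, 333, 333, 332, 329]
```

View pics/w14.png

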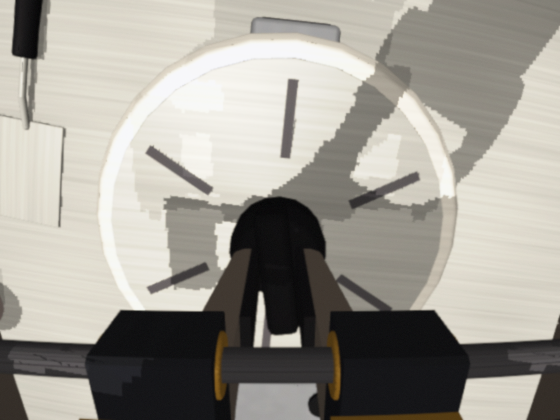

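Request:
servo_tool --linear '[[0,0,0],[0,0,0],[0,0,0],[0,0,0.1],[0,0,0.2],[0,0,0.2]]' --angular '[[0,0,0.1],[0,0,0.2],[0,0,0.3],[0,0,0.4],[0,0,0.5],[0,0,0.5]]'

```text
time: 10.1
eef_pos: [0.5677, -0.0765, 0.3158]
orientation: [3.141, -0.0, 1.221]
wrist_force: [0.3, 0.2, -0.3]
width: 0.0187
```

```bash
python3 look.py w15
```

```text
10.1 [ 0.5677 -0.0765  0.3158] [ 3.1413 -0.      1.2212] F [ 0.2974  0.1501 -0.3132] T [ 0.0443 -0.1527 -0.0424] w 0.018669650126258555 tau6 0.694788247346878
skirt top row 197 widths [65, 73, 78, 83, 87, 90, 92]
tip rows [290, 294, 322, 332, 333, 333, 332, 332, 331, 328]
```

Request:
servo_tool --linear '[[0,0,0],[0,0,0],[0,0,0],[0,0,0.1],[0,0,0.1]]' --angular '[[0,0,0.1],[0,0,0.2],[0,0,0.3],[0,0,0.4],[0,0,0.4]]'

```text
time: 10.7
eef_pos: [0.5676, -0.0765, 0.3146]
orientation: [-3.141, -0.0, 0.822]
wrist_force: [0.1, 0.6, 0.3]
width: 0.0181
```

```bash
python3 look.py w16
```

```text
10.7 [ 0.5676 -0.0765  0.3146] [-3.1415 -0.      0.8219] F [0.0511 0.6475 0.3132] T [-0.0223 -0.1173 -0.0116] w 0.018130083379637507 tau6 0.6931213662028313
skirt top row 197 widths [64, 73, 78, 83, 86, 89, 93]
tip rows [289, 293, 321, 332, 333, 332, 332, 332, 331, 327]
```

View pics/w16.png

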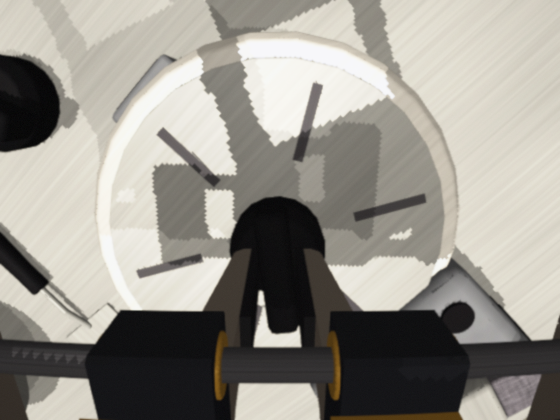

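Request:
servo_tool --linear '[[0,0,0],[0,0,0],[0,0,0.1],[0,0,0.15],[0,0,0.15]]' --angular '[[0,0,0.1],[0,0,0.2],[0,0,0.3],[0,0,0.4],[0,0,0.4]]'

```text
time: 11.3
eef_pos: [0.568, -0.0767, 0.3142]
orientation: [3.14, -0.001, 0.421]
wrist_force: [-0.8, 0.9, 1.7]
width: 0.0183
```

```bash
python3 look.py w17
```

```text
11.3 [ 0.568  -0.0767  0.3142] [ 3.1402 -0.0013  0.4215] F [-0.8281  0.8526  1.7197] T [-0.0542 -0.2002  0.072 ] w 0.01833008641090019 tau6 0.6492617726325989
skirt top row 196 widths [65, 74, 79, 84, 88, 91, 94]
tip rows [289, 292, 317, 330, 332, 332, 332, 332, 332, 329]
```

Request:
servo_tool --linear '[[0,0,0],[0,0,0.05],[0,0,0.05]]' --angular '[[0,0,0.05],[0,0,0.1],[0,0,0.1]]'

```text
time: 11.7
eef_pos: [0.568, -0.0766, 0.3135]
orientation: [3.141, -0.001, 0.322]
wrist_force: [0.3, 0.1, 4.5]
width: 0.0183
```

```bash
python3 look.py w18
```

```text
11.7 [ 0.568  -0.0766  0.3135] [ 3.1406 -0.001   0.3217] F [0.3437 0.108  4.5327] T [ 0.0118 -0.113   0.0492] w 0.018259654584745807 tau6 0.3684918209910393
skirt top row 197 widths [64, 74, 79, 83, 88, 91, 93]
tip rows [290, 293, 316, 331, 333, 333, 333, 333, 332, 331]
```

Run:
```python
from h import *
import pickle
for n,u in (("w12",(283,338)),("w13",(279,326)),("w14",(282,334)),("w15",(280,333)),("w16",(280,332.5)),("w17",(282,332)),("w18",(282,333))):
    p,s=pickle.load(open(n+".pkl","rb")); c=np.array([.5676,-.0765]); q,d=ray(p,u)
    zs=np.arange(.130,.170,.0002); r=[np.linalg.norm((q+d*(z-q[2])/d[2])[:2]-c) for z in zs]
    print(n,zs[np.argmin(abs(np.array(r)-.030))], s["eef_pos"][2])
```

```text
w12 0.15580000000000074 0.32470726969010283
w13 0.14560000000000045 0.32467437205022465
w14 0.14520000000000044 0.3172553574620882
w15 0.1438000000000004 0.3157706500628993
w16 0.14200000000000035 0.31463339542710156
w17 0.14220000000000035 0.3142184468469543
w18 0.14200000000000035 0.31353798530959404
```

Run:
```python
import cv2,numpy as np
a=cv2.imread("pics/w3s.png");b=cv2.imread("pics/w18s.png")
f=lambda i:cv2.resize(i[165:260,205:310],None,fx=3.6,fy=5,interpolation=cv2.INTER_CUBIC)
cv2.imwrite("pics/s18c.png",cv2.convertScaleAbs(np.hstack([f(a),f(b)]),alpha=1.8))
```

```text
(no output)
```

View pics/s18c.png

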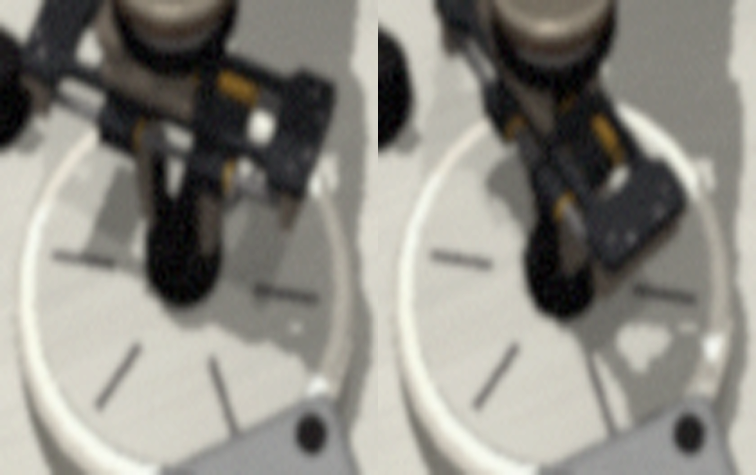

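View pics/w18.png

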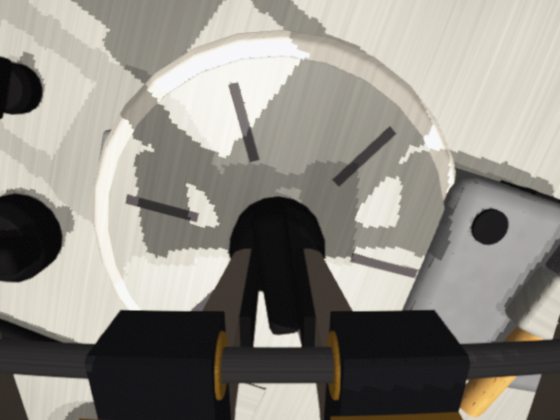

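Bar top is now at about 0.142 m, the height it has when the skirt is on the cover. The fingers have a few newtons of rub, so clamping is starting. I'll line the fingers up with the bar, lower them a little and grip firmly for the final tightening.

Request:
servo_tool --linear '[[0,0,0],[0,0,0],[0,0,0.2],[0,0,0.4],[0,0,0.4]]' --angular '[[0,0,-0.06],[0,0,-0.11],[0,0,-0.11],[0,0,-0.11],[0,0,-0.11]]'

```text
time: 12.3
eef_pos: [0.5674, -0.0764, 0.3079]
orientation: [-3.141, 0.001, 0.43]
wrist_force: [0.0, -0.9, 0.9]
width: 0.0188
```

```bash
python3 look.py w19
```

```text
12.3 [ 0.5674 -0.0764  0.3079] [-3.1405  0.0011  0.4296] F [ 0.0289 -0.9154  0.9242] T [-0.0377 -0.0921 -0.0035] w 0.01881320718637199 tau6 0.000761323517508572
skirt top row 201 widths [56, 68, 76, 82, 86, 90, 93]
tip rows [296, 306, 340, 342, 342, 342, 342, 342, 341, 302]
```

View pics/w19.png

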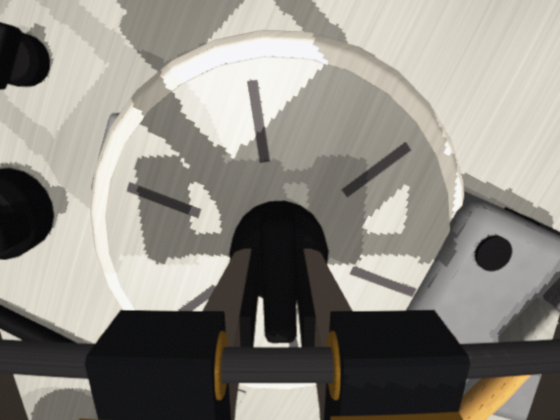

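The bar is aligned between the fingers, tip at (280,341). Gripping now.

Request:
servo_tool --linear '[[0,0,0],[0,0,0],[0,0,0]]' --angular '[[0,0,0],[0,0,0],[0,0,0]]' --hand 0.5

```text
time: 12.7
eef_pos: [0.5676, -0.0765, 0.3086]
orientation: [-3.141, 0.0, 0.43]
wrist_force: [0.1, -0.2, -1.4]
width: 0.0156
```

```bash
cat > st.py <<'E'
from h import *
np.set_printoptions(precision=4,suppress=True)
import time
for i in range(1):
    s=monitor.get_state(); print(s["time"],s["eef_pos"],s["orientation"],"F",s["wrist_force"],"T",s["torque"],"w",s["width"],"tau",s["tau"][[0,5]],"q6",s["joints"][5])
E
python3 st.py
```

```text
12.7 [ 0.5676 -0.0765  0.3086] [-3.1414  0.0002  0.4299] F [ 0.1411 -0.1673 -1.3851] T [-0.0514 -0.0871  0.0348] w 0.015625058359259744 tau [ 0.0011 -0.0005] q6 -0.7748400957845233
```

Request:
servo_tool --linear '[[0,0,0],[0,0,0]]' --angular '[[0,0,0.05],[0,0,0.05]]'

```text
time: 12.9
eef_pos: [0.5676, -0.0765, 0.3085]
orientation: [-3.141, 0.0, 0.38]
wrist_force: [-0.3, -0.3, -0.3]
width: 0.0155
```

```bash
python3 st.py
```

```text
12.9 [ 0.5676 -0.0765  0.3085] [-3.1414  0.0004  0.3798] F [-0.3222 -0.3084 -0.2608] T [ 0.0134 -0.1181  0.0099] w 0.015535763463151877 tau [0.0936 0.3236] q6 -0.7246846491236466
```

Request:
servo_tool --linear '[[0,0,0.02],[0,0,0.02]]' --angular '[[0,0,0.05],[0,0,0.05]]'

```text
time: 13.1
eef_pos: [0.5676, -0.0766, 0.3085]
orientation: [3.142, 0.0, 0.331]
wrist_force: [-1.4, -1.3, -0.3]
width: 0.0157
```

```bash
python3 st.py
```

```text
13.1 [ 0.5676 -0.0766  0.3085] [3.1416 0.0005 0.3308] F [-1.4013 -1.3461 -0.2932] T [-0.1378  0.0551 -0.0188] w 0.01568080382818611 tau [0.4637 0.31  ] q6 -0.6756651957976377
```

Request:
servo_tool --linear '[[0,0,0.02],[0,0,0.02]]' --angular '[[0,0,0.05],[0,0,0.05]]'

```text
time: 13.3
eef_pos: [0.5676, -0.0766, 0.3085]
orientation: [3.141, 0.0, 0.282]
wrist_force: [-1.1, -0.5, 1.6]
width: 0.0157
```

```bash
python3 st.py
```

```text
13.3 [ 0.5676 -0.0766  0.3085] [3.1413 0.0004 0.2817] F [-1.1336 -0.4852  1.5778] T [-0.1167  0.2156  0.11  ] w 0.01574877348626473 tau [0.4799 0.4537] q6 -0.6265360208353525
```

Tz is starting to rise, now 0.11 N m. Small steps from here.

Request:
servo_tool --linear '[[0,0,0],[0,0,0]]' --angular '[[0,0,0.03],[0,0,0.03]]'

```text
time: 13.5
eef_pos: [0.5676, -0.0766, 0.3085]
orientation: [3.141, 0.0, 0.252]
wrist_force: [-1.4, -0.8, 1.6]
width: 0.0158
```

```bash
python3 st.py
```

```text
13.5 [ 0.5676 -0.0766  0.3085] [3.1412 0.0003 0.2523] F [-1.3805 -0.8107  1.5877] T [-0.167   0.3233  0.2652] w 0.015815200505021308 tau [0.4306 0.4891] q6 -0.597081910279547
```

Request:
servo_tool --linear '[[0,0,0],[0,0,0]]' --angular '[[0,0,0.03],[0,0,0.03]]'

```text
time: 13.7
eef_pos: [0.5677, -0.0766, 0.3085]
orientation: [3.141, 0.0, 0.222]
wrist_force: [-2.0, -0.9, 1.8]
width: 0.016
```

```bash
python3 st.py
```

```text
13.7 [ 0.5677 -0.0766  0.3085] [3.1411 0.0002 0.2222] F [-1.967  -0.8927  1.8175] T [-0.2469  0.2726  0.382 ] w 0.01602829401585757 tau [0.4536 0.5851] q6 -0.5669856903974291
```

Request:
servo_tool --linear '[[0,0,0],[0,0,0]]' --angular '[[0,0,0.03],[0,0,0.03]]'

```text
time: 13.9
eef_pos: [0.5677, -0.0766, 0.3085]
orientation: [3.141, 0.0, 0.192]
wrist_force: [-2.1, -1.3, 1.9]
width: 0.016
```

```bash
python3 st.py
```

```text
13.9 [ 0.5677 -0.0766  0.3085] [3.1411 0.0002 0.1922] F [-2.0585 -1.2698  1.863 ] T [-0.2488  0.2442  0.4845] w 0.016015075347209723 tau [0.49   0.6761] q6 -0.5368980674236119
```

Request:
servo_tool --linear '[[0,0,0],[0,0,0]]' --angular '[[0,0,0.02],[0,0,0.02]]'

```text
time: 14.1
eef_pos: [0.5677, -0.0766, 0.3085]
orientation: [3.141, 0.0, 0.171]
wrist_force: [-2.3, -2.1, 1.3]
width: 0.0158
```

```bash
python3 look.py w20
```

```text
14.1 [ 0.5677 -0.0766  0.3085] [3.1411 0.     0.1707] F [-2.3445 -2.0833  1.257 ] T [-0.3191  0.3259  0.5921] w 0.01582787036329816 tau6 0.6756476126611233
skirt top row 200 widths [59, 70, 77, 83, 87, 90, 93]
tip rows [300, 331, 340, 341, 341, 340, 340, 340, 337, 318]
```

View pics/w20.png

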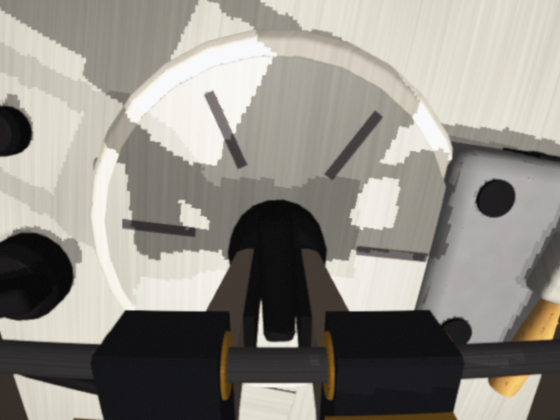

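Request:
servo_tool --linear '[[0,0,0]]' --angular '[[0,0,0.01]]'

```text
time: 14.3
eef_pos: [0.5677, -0.0766, 0.3085]
orientation: [3.141, -0.0, 0.16]
wrist_force: [-3.0, -2.7, 3.2]
width: 0.0162
```

```bash
python3 st.py
```

```text
14.3 [ 0.5677 -0.0766  0.3085] [ 3.1412 -0.      0.1601] F [-2.9627 -2.7299  3.1709] T [-0.3602  0.356   0.6387] w 0.016181706291101838 tau [0.7313 0.4359] q6 -0.5049472722569426
```

Request:
servo_tool --linear '[[0,0,0]]' --angular '[[0,0,0]]'

```text
time: 14.4
eef_pos: [0.5677, -0.0766, 0.3085]
orientation: [3.141, 0.0, 0.16]
wrist_force: [-2.0, -2.2, 4.0]
width: 0.016
```

```bash
python3 st.py
```

```text
14.4 [ 0.5677 -0.0766  0.3085] [3.1413 0.     0.16  ] F [-2.0127 -2.2087  4.0228] T [-0.4119  0.4278  0.6006] w 0.015959715312753923 tau [0.8322 0.6732] q6 -0.5048758812674045
```

Torque is steady at about 0.6 N m, past firmly hand-tight and below 0.9. The knob has turned about 112° forwards in total. Releasing and rising.

Request:
servo_tool --linear '[[0,0,0],[0,0,0],[0,0,0],[0,0,0],[0,0,0],[0,0,-0.5],[0,0,-2],[0,0,-5],[0,0,-9],[0,0,-9]]' --angular '[[0,0,0],[0,0,0],[0,0,0],[0,0,0],[0,0,0],[0,0,0],[0,0,0],[0,0,0],[0,0,0],[0,0,0]]' --hand 5

```text
time: 15.4
eef_pos: [0.5691, -0.077, 0.4064]
orientation: [3.135, -0.012, 0.16]
wrist_force: [0.9, -0.2, 1.8]
width: 0.0504
```

```bash
python3 look.py w21
python3 - <<'E'
from h import *
cv2.imwrite("pics/top21.png",optics.read_camera("top")[:,:,::-1])
E
```

```text
15.4 [ 0.5691 -0.077   0.4064] [ 3.1354 -0.0115  0.1601] F [ 0.8512 -0.2071  1.7873] T [-0.0578 -0.0705 -0.0173] w 0.05038207414168065 tau6 -0.005879936506971717
skirt top row 170 widths [53, 47, 36, 37, 29, 18, 19]
tip rows [280, 280, 280, 280, 280, 280, 280, 280, 280, 280]
```

View pics/w21.png

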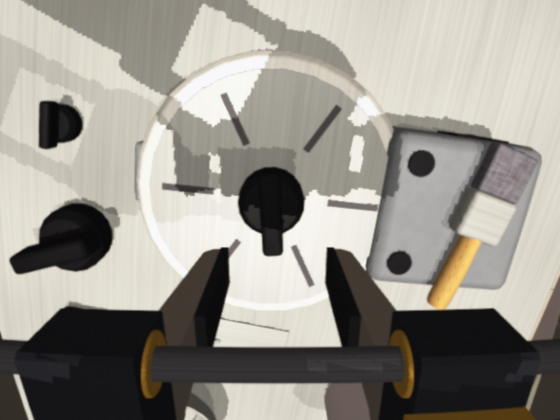

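View pics/w21s.png

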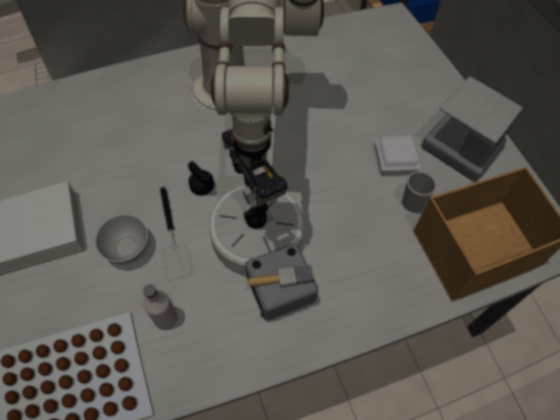

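The knob is still aligned with the released fingers, its bar vertical at (270,225), so it stayed clamped. The brush, bottle, bowl, spatula, cup and box look unmoved. I'll let the arm settle, then hand in.

Request:
servo_tool --linear '[[0,0,0],[0,0,0],[0,0,0]]' --angular '[[0,0,0],[0,0,0],[0,0,0]]'

```text
time: 15.85
eef_pos: [0.5675, -0.0765, 0.3973]
orientation: [-3.141, 0.002, 0.16]
wrist_force: [-0.2, 0.4, 0.6]
width: 0.0501
```

```bash
python3 st.py; python3 -c "
from cell import order
print(order.sign_off())"
```

```text
15.85 [ 0.5675 -0.0765  0.3973] [-3.1407  0.0017  0.16  ] F [-0.1784  0.4488  0.6325] T [-0.0617 -0.0663  0.0182] w 0.050091189984748805 tau [ 0.0056 -0.0001] q6 -0.5049086635614217
the job is handed in; nothing more can be done
None
```

The knob is screwed home and hand-tight on the cover disc. I handed the job in at 15.9 s with the gripper open and clear of everything.

- **Backwards:** I turned the knob back about 60–65° with loose fingers until it dropped. The wrist camera showed its top fall about 8–10 mm.
- **Forwards:** I screwed it about 112° clockwise, with the last part gripped firmly. The highest wrist torque I read was 0.64 N m, settling at about 0.6, so it passed 0.5 and stayed under the 0.9 limit.
- **Last checks:** Before the final tightening, the knob's top measured 0.142 m, the height it has when the skirt is on the cover. After release the bar still lay where the fingers left it. In the last wrist and scene pictures the loose things showed no visible movement; I judged that by eye and did not measure it.
- **One oddity:** Near the end of the loose turning I felt 4.5 N upward. I took this to be the fingers rubbing on the bar as the knob seated. It dropped to about 1 N after I turned the fingers back about 6° and lowered them.

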